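Clamp a glued strip and hold the squeeze

ROBOT

A 6-joint arm with a two-finger parallel gripper is mounted at the origin on a cart in front of the work surface, level with it; the furniture and walls round the work are solid. World frame = base frame: x ahead of the robot, y to its left, z up, the work surface at z = 0. Lengths are in m, angles in degrees, forces in N, time in s.
With the tool pointing down it reaches from about 0.275 to 0.85 m from the base axis. Payload 5.2 kg.
Tool frame: the origin (TCP) lies at the very end of the fingers, on their centre line; the grasp point (between the pads) lies robot.pinch_z behind it (robot.pinch_z is the distance from the TCP to the grasp point, in m); z points along the fingers, y is the line along which they close (so a half turn about z gives the same grasp; the last joint's range is limited). The gripper opens to 85 mm and grips with 20 to 120 N. Pads are 22 mm wide; open, the fingers measure 114 mm over their backs; the gripper's body (76 mm by 85 mm) begins 54 mm behind the grasp point. The pads swing forward as they close: fully open they stand 13 mm farther back than shut.
Start: joints at [63.094, 14.817, 87.949, -0, 77.235, -11.62], TCP at [0.145, 0.531, 0.231] pointing down, gripper open.
Joint ranges: [-179.93, 179.93], [-52.35, 119.4], [10.71, 147.94], [-69.91, 249.91], [12.55, 155.21], [-178.61, 178.61]. Speed limits (degrees/s): [147.25, 147.25, 180, 180, 180, 180].

INTERFACE

Orientations are given as a 3x3 rotation matrix whose columns are the frame's x, y, z axes.
In Python, from plant import telemetry, read_camera, get_calibration, robot gives the robot as it stands.
- The arm moves only by the tool drive_tool, never from a script. Its argument "commands" is a list of rows, each an object of numbers: "claw": the finger opening in cm, from 0 to 8.54; "x", "y", "z": the shift along the tool's x, y, z in cm; "yaw": the turn about the tool's z in rad. A call has 1 to 8 rows; each row is the pose to reach, as a shift and turn from the pose commanded when the call began, along the tool's axes at that moment; what a row does not reach only later rows make up. A row lasts 1/8 s, in which the tool goes at most 62.5 mm and 10.7 degrees, less where a joint would pass 70% of its speed; a pose out of reach is approached as far as the arm can. A call with a gripper value outside its range is refused whole. The fingers move at their own pace and stop on an object; "squeeze" is the grip in N (left out, the last holds). Time passes only in rows, so rows that repeat a pose let the fingers close. It gives the time, the measured TCP pose, the force, the opening and the grip force at its end, in the units of the state.
- telemetry.observe(): the state, without advancing time (a new reading comes with each control period).
- read_camera(name): name is "scene" or "top" or "wrist"; returns (picture, depth): 420x560x3 uint8, red, green, blue; 420x560 float32, m along the optical axis (not along the pixel's ray), 0 where there is no reading.
- get_calibration(name): a dict with "vfov" (degrees; the focal length in pixels is half the picture's height over the tangent of half this angle, whatever the lens; pixels are square), "cx", "cy" (the principal point, pixels), "world_from_camera" (4x4, takes a point from camera to world coordinates); the wrist camera has in their place "mount" (4x4, takes a point from camera to tool coordinates, whose origin is the TCP and whose axes are the flange's). Camera axes: x right, y down, z forward; pixel columns grow to the right and rows downward; lengths in m; the calibration is good to about 2 mm. The wrist camera is an equidistant fisheye: a pixel r from the principal point sees the ray r / f radians off the axis. A picture is of the moment at which its call begins: read the wrist's pose just before it. get_calibration takes no time and is no camera call.
- robot.sign_off(): hands the job in; it is judged then, once.
The state is a dict: "time_s": time; "joints": joint angles; "qd": joint speeds; "tau": joint torques, N m; "position": TCP position; "tool_rot": TCP orientation; "wrist_force": force on the tool from outside, world axes, zero at the start; "torque": the same for the moment, N m; "grip_width": finger opening in m; "grasp_force": force on a finger pad.
Only numpy, scipy, OpenCV 4.12 (cv2) and the standard library are available. Lean on these libraries where they do the work, as an engineer would, in place of code of your own. Each camera call takes 0.05 s, during which the arm holds its last target. There are 200 camera calls.

TASK

A strip has just been spread with glue to go on the long face of a wooden block on the clamp board. Because your hand will then be tied up, set the bench timer first, one key at a time and each fully down: red to clear it, then white for one minute, then green to start it. Then squeeze and let out the clamp's trigger, stroke after stroke, until the pad has pushed strip and block tight together against the end stop, and finish still squeezing the trigger with a light, steady grip (about 20 N), so that the joint stays pressed but is not crushed; leave the other things on the bench where they are.

Things in the scene. Friction and masses are not known exactly. Their poses are not given: they have to be found in the camera images.
- clamp_board: plywood board, 320 x 170 x 15 mm, fixed on the bench, with a ratchet trigger clamp on it. Origin: under the board; z up, +x the way the clamp pushes, towards work and end stop. The clamp's blue cheeks reach from x = -90 to +10 mm, 36 mm wide, up to z = 110 mm; above them stand only the black upright grip and, in front of it (+x), the trigger with its orange upper part
- grip_back (a point): middle of the rear face (to -x) of the fixed black grip, 159 mm above the bench; the grip is 14 mm thick along x, 26 mm wide, its top 172 mm above the bench. One finger goes behind it, the other in front of the trigger: pointing straight down, closing along the board's x, tips about 25 mm below this point (cheeks begin 48 mm below it)
- trigger_end (a point): foremost point (+x side) of the trigger's rounded end, 22 mm wide, 12 mm thick, its top 165 mm above the bench. Let out it is 46 mm in front of grip_back, squeezed home 26 mm. As the grip is fixed, keep the gripper's middle 14 mm in front of grip_back: opened to 75 mm it clears both, closing it pulls the trigger home, opening it to 68 mm lets the trigger out fully
- trigger (a joint): turn of the trigger: 0 let out (a light spring brings it back), 0.31 rad squeezed home against the grip. Each full stroke pushes the rod 9 mm forward through a dog that drops into notches 9 mm apart; the trigger must be let out to 0 to catch the next notch. Under a squeeze of 20 N it stalls short of home (about 0.2) when the joint is pressed
- rod (a joint): how far the notched push rod has come forward, m (0 to 0.058; 0 to 0.018 at the start). The joint is closed at 0.040; at 0.0425 to 0.048 it is well pressed, at 0.051 crushed. Let out, the trigger leaves the rod where it is, but a pressed rod springs back up to 9 mm to its last notch: so the squeeze must be kept
- pad_face (a point): middle of the front face of the rubber pad (56 wide x 32 high mm) on the rod's front end; it is sprung, 4 N for each mm, up to 14 mm. A squeeze of 20 N on the trigger presses with about 14 N; more than 45 N crushes the joint
- block: brown wooden block, 45 (along the board's x) x 110 x 38 mm high, loose on the board in front of the end stop; origin in the middle of its underside
- strip: wooden strip standing on its long edge, 19 (along the board's x) x 140 x 38 mm high, loose on the board between pad and block; origin in the middle of the 140 x 38 mm face that looks to the pad; its z axis points to the block
- end_stop: aluminium stop bar, 24 x 150 x 36 mm, screwed on the board; its frame is that of clamp_board, the face towards the work lies at x = +150 mm
- timer: grey bench timer, 92 x 140 x 24 mm, fixed, lying flat with a dark display on its far half (+x) and three keys in a row along y on the near half; origin under its middle
- key_clear_top (a point): middle of the top of the red key (left, +y), 20 mm across, 32 mm above the bench; keys 42 mm apart
- key_minute_top (a point): middle of the top of the white key in the middle, same size
- key_start_top (a point): middle of the top of the green key (right, -y), same size
- key_clear (a joint): how far the red key is pressed, 0 to 0.0045 m; springs of the keys: 1.5 N at first, 4.2 N fully down; counts as pressed beyond 0.003
- key_minute (a joint): the same for the white key
- key_start (a joint): the same for the green key
- glue_bottle: yellow glue bottle with a red cap, 176 mm tall, standing behind the timer; to be left alone; origin in the middle of its underside
- tape_measure: white and yellow tape measure, 39 x 87 x 69 mm, to be left alone; origin under its middle
- sanding_block: blue sanding block, 62 x 115 x 38 mm, on the right, to be left alone; origin under its middle
- trigger_lever: orange upper part of the trigger, 22 mm wide, the part that the finger pulls; origin on the trigger's pivot, 93 mm above the bench
- pad: the sprung rubber-faced pad on the rod's front end (see pad_face); its frame is that of clamp_board but for its travel
Mind the look-alikes: they are no part of the job. Of the things that look like the strip, the largest one is meant.

How it is judged (in metres and radians):
On the way, in this order (a step that is already met when the one before it is completed fails the run):
1. the red clear key is pressed (value of joint key_clear above 0.003 m), for 0.05 s.
2. the white minute key is pressed (value of joint key_minute above 0.003 m), for 0.05 s.
3. the green start key is pressed (value of joint key_start above 0.003 m), for 0.05 s.
4. the trigger is squeezed through a stroke (value of joint trigger above 0.12 rad and contact force between the fingers and trigger_lever above 1 N), for 0.05 s.
5. the trigger is let out again (value of joint trigger below 0.08 rad), for 0.05 s.
6. further squeezed, the pad presses strip and block against the end stop (contact force between pad and strip between 8 and 40 N and contact force between strip and block above 6 N and contact force between block and end_stop above 6 N and contact force between the fingers and trigger_lever above 6 N and value of joint trigger above 0.03 rad), for 0.2 s.
At the end, for the whole second after the job is handed in: Still squeezing: fingers push the trigger with over 6 N, it is over 0.03 rad in; the pad presses the strip with 8 to 40 N, strip on block and block on end stop over 6 N; strip and block down on the board (4 mm), strip parallel to the stop (0.03 rad); rod at rest, keys up (all of step 6 and angle between the z axis of strip and the x axis of end_stop, either way round below 0.03 rad and z of strip in the frame of clamp_board below 0.038 m and z of block in the frame of clamp_board below 0.019 m and velocity of joint rod below 0.003 m/s and value of joint each of key_clear, key_minute, key_start below 0.001 m); the arm keeps its last pose, push and grip.
It fails at once if the joint is crushed: the pad presses with more than 45 N (contact force between pad and strip above 45 N).
It fails at once if two keys are down at once (value of joint each of key_clear, key_minute above 0.002 m or value of joint each of key_minute, key_start above 0.002 m or value of joint each of key_clear, key_start above 0.002 m).
It fails at once if one of the other things on the bench is moved by more than 20 mm (distance of any of glue_bottle, tape_measure, sanding_block from where it was at the start of the episode above 0.02 m).
It also fails if it takes over 54 s, if anything falls off the work surface, if the arm or the gripper's body presses on something with over 40 N, if the wrist force passes 120 N, or if a joint passes its speed limit or range.

## Working session

There is one attempt and no reset: what is moved stays moved. The work goes in short steps, Python scripts to look and compute and a tool call to move; the robot and the scene stay as the last step left them, time stands still between calls to the robot, and variables do not carry over. Pictures are saved under pics/ and viewed, at most 10 in all, crops included, and the job is handed in when it is done.

Besides the shell and the picture viewer there is one more tool, called after "Request:" as a command line: name --argument value ..., lists and objects as JSON in quotes. drive_tool: Moves the arm, as the interface text tells. Its arguments: {"type":"object","properties":{"commands":{"type":"array"},"squeeze":{"type":"number"}},"required":["commands"]}

```bash
ls; mkdir -p pics
cat > h.py <<'E'
import numpy as np, cv2
from plant import telemetry, read_camera, get_calibration, robot
def grab(n):
    im,d=read_camera(n); np.savez('pics/%s.npz'%n,im=im,d=d); cv2.imwrite('pics/%s.png'%n,im[:,:,::-1]); return im,d
def cal(n):
    c=get_calibration(n); f=210/np.tan(np.radians(c['vfov']/2)); return c,f
def ray(n,u,v):
    c,f=cal(n); T=np.array(c['world_from_camera']); d=T[:3,:3]@np.array([(u-c['cx'])/f,(v-c['cy'])/f,1]); return T[:3,3],d
def onz(n,u,v,z):
    o,d=ray(n,u,v); return o+d*(z-o[2])/d[2]
def cloud(n,d):
    c,f=cal(n); T=np.array(c['world_from_camera']); v,u=np.mgrid[:420,:560]
    P=np.stack([(u-c['cx'])/f*d,(v-c['cy'])/f*d,d],-1); return P@T[:3,:3].T+T[:3,3]
E
python3 - <<'E'
from h import *
s=telemetry.observe(); print(s['time_s'],s['position'],s['tool_rot'],s['grip_width'],robot.pinch_z)
for n in('top','scene'):
    grab(n); c=get_calibration(n); print(n,c['vfov'],c['cx'],c['cy'],np.round(c['world_from_camera'],3).tolist())
E
```

```text
pics
0.0 [0.14472738 0.53006404 0.23047295] [[-9.64624715e-01  2.63625587e-01 -8.41860188e-04]
 [ 2.63626654e-01  9.64623413e-01 -1.63037615e-03]
 [ 3.82269180e-04 -1.79463791e-03 -9.99998317e-01]] 0.08531970172096619 0.0187
top 51.249499827091576 279.93814419487256 208.72399994133113 [[-0.023, -0.982, 0.19, 0.327], [-1.0, 0.024, -0.0, -0.024], [-0.004, -0.19, -0.982, 1.209], [0.0, 0.0, 0.0, 1.0]]
scene 56.63606561454393 279.20276732942887 205.23969141221582 [[0.546, -0.634, 0.548, -0.099], [-0.838, -0.413, 0.357, -0.434], [0.0, -0.654, -0.757, 0.985], [0.0, 0.0, 0.0, 1.0]]
```

View pics/top.png

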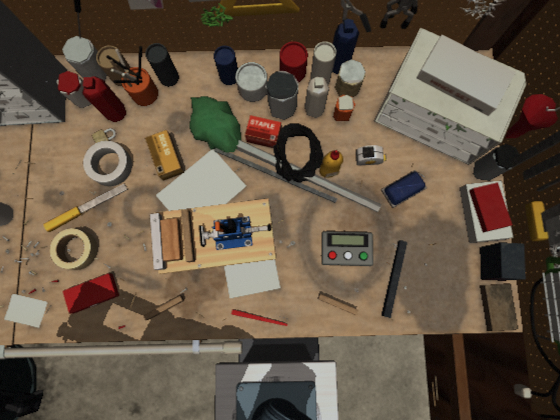

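View pics/scene.png

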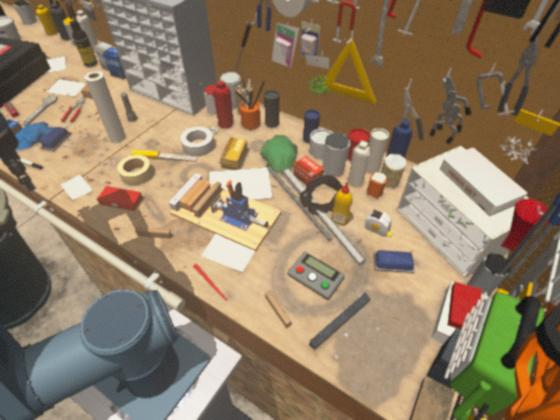

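Top view: the board is at (215,237) with the end stop on its left at (156,240), so board +x is about world +y. The clamp grip and trigger are near (237,230). The timer is at (347,248), with red, white and green keys at (333,255), (347,256) and (363,256). The bottle is at (331,162), the tape at (371,154) and the sanding block at (405,188).

Next I'll make rough measurements and take one close crop.

Run:
```python
from h import *
a=np.load('pics/top.npz'); im,d=a['im'],a['d']; P=cloud('top',d)
hsv=cv2.cvtColor(im,cv2.COLOR_RGB2HSV)
def blobs(m,x0,x1,y0,y1,name,z):
    mm=np.zeros(m.shape,np.uint8); mm[y0:y1,x0:x1]=m[y0:y1,x0:x1]
    n,_,st,ce=cv2.connectedComponentsWithStats(mm)
    for i in range(1,n):
        if st[i,4]>=8: print(name,st[i,4],ce[i].round(1),onz('top',*ce[i],z).round(4), P[int(ce[i][1]),int(ce[i][0])].round(3))
H,S,V=[hsv[...,i].astype(int) for i in range(3)]
blobs(((H<8)|(H>172))&(S>150)&(V>90),318,378,228,270,'red',.032)
blobs((S<60)&(V>150),318,378,228,270,'white',.032)
blobs((H>45)&(H<85)&(S>120)&(V>60),318,378,228,270,'green',.032)
blobs((H<22)&(S>190)&(V>130),190,275,205,265,'orange',.15)
blobs((S<70)&(V>130),145,165,205,275,'stop',.051)
m=(P[...,2]>.13)&(d>0); blobs(m,150,275,200,275,'high',.16)
m=(P[...,2]>.012)&(P[...,2]<.02)&(d>0)&(S>60); 
mm=np.zeros(m.shape,np.uint8); mm[195:275,145:280]=m[195:275,145:280]; print(cv2.minAreaRect(np.argwhere(mm)[:,::-1].astype(np.float32)))
m=(P[...,2]>.018)&(P[...,2]<.03); mm=np.zeros(m.shape,np.uint8); mm[222:275,310:385]=m[222:275,310:385]; q=P[mm>0][:,:2].astype(np.float32); print('timer',cv2.minAreaRect(q*1000))
c1=cv2.resize(im[195:280,140:285],None,fx=5.4,fy=5.4,interpolation=cv2.INTER_CUBIC); cv2.imwrite('pics/crop1.png',c1[:,:,::-1])
```

```text
red 42 [332.  254.7] [ 0.4257 -0.1609  0.032 ] [ 0.428 -0.161  0.031]
white 34 [347.7 255. ] [ 0.4239 -0.203   0.032 ] [ 0.424 -0.201  0.032]
green 42 [363.  255.5] [ 0.4216 -0.244   0.032 ] [ 0.327 -0.024  1.209]
orange 24 [217.  225.5] [0.4937 0.1308 0.15  ] [0.493 0.129 0.164]
stop 508 [155.6 240.8] [0.4721 0.3084 0.051 ] [0.474 0.31  0.051]
high 81 [230.6 224.4] [0.494  0.0963 0.16  ] [0.493 0.097 0.17 ]
high 69 [217.9 226.1] [0.4905 0.1271 0.16  ] [0.49  0.128 0.166]
((212.6923065185547, 235.53846740722656), (61.273155212402344, 117.83300018310547), 82.87498474121094)
timer ((444.27740478515625, -202.54476928710938), (139.46202087402344, 91.28974914550781), 86.80440521240234)
```

View pics/crop1.png

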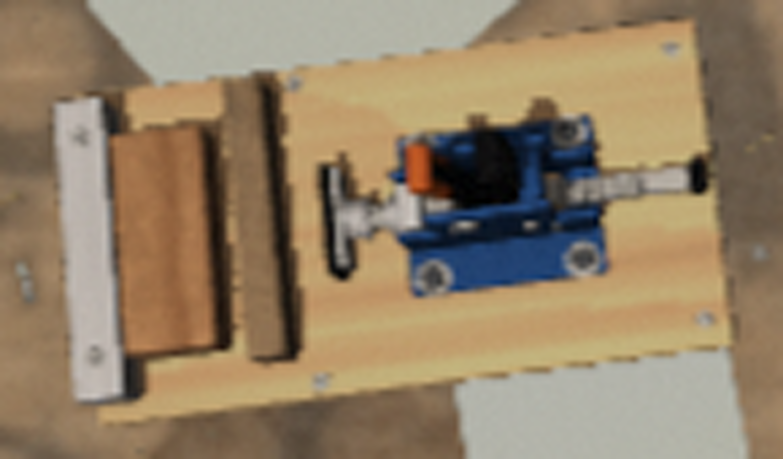

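Crop: the orange trigger is at (420,168), the black grip at (490,165) and the pad at (335,220). The strip is the long brown bar at (262,215), the block is at (165,240) and the end stop at (92,250). The strip look-alike is the small wooden stick at top (337,302), off the board. The red pen at (260,318) and the dark bar at (395,280) are also not the strip. Key spacing measures 42 mm, which matches the description. I'm moving towards the timer with the tool turned to the board's direction.

Request:
drive_tool --commands '[{"claw":0,"x":-4,"y":-5,"z":0,"yaw":-0.18},{"claw":0,"x":-8,"y":-10,"z":0,"yaw":-0.36},{"claw":0,"x":-12,"y":-15,"z":0,"yaw":-0.37},{"claw":0,"x":-15,"y":-19,"z":0,"yaw":-0.37},{"claw":0,"x":-18,"y":-23,"z":0,"yaw":-0.37},{"claw":0,"x":-20,"y":-26,"z":0,"yaw":-0.37},{"claw":0,"x":-22,"y":-29,"z":0,"yaw":-0.37},{"claw":0,"x":-22,"y":-29,"z":0,"yaw":-0.37}]' --squeeze 20

```text
time_s: 1.1
position: [0.2812, 0.1912, 0.2312]
tool_rot: [[-0.995, -0.099, -0.0], [-0.099, 0.995, -0.0], [0.0, -0.0, -1.0]]
wrist_force: [0.0, -1.1, -1.1]
grip_width: -0.0005
grasp_force: 0.0
```

```bash
cat >> h.py <<'E'
def toworld_tool(s,p):  # cm shift in tool axes
    return (np.array(s['tool_rot']).T@(np.array(p)-s['position'])*100).round(2)
def wrays(s,uv):
    c,f=cal('wrist'); M=np.array(c['mount']); uv=np.atleast_2d(uv).astype(float)-[c['cx'],c['cy']]
    r=np.linalg.norm(uv,axis=1)+1e-9; th=r/f; d=np.c_[uv/r[:,None]*np.sin(th)[:,None],np.cos(th)]
    R=np.array(s['tool_rot']); return R@M[:3,3]+s['position'], d@M[:3,:3].T@R.T
def wonz(s,uv,z):
    o,d=wrays(s,uv); return o+d*((z-o[2])/d[:,2])[:,None]
def wpix(s,p):
    c,f=cal('wrist'); M=np.array(c['mount']); R=np.array(s['tool_rot'])
    q=M[:3,:3].T@(R.T@(np.array(p)-s['position'])-M[:3,3]); a=np.arctan2(np.hypot(q[0],q[1]),q[2])*f/np.hypot(q[0],q[1])
    return np.array([c['cx']+q[0]*a,c['cy']+q[1]*a])
E
python3 - <<'E'
from h import *
s=telemetry.observe(); print(s['time_s'],s['position'],np.round(s['tool_rot'],3).tolist(),s['grip_width'],s['wrist_force'],s['qd'])
print(toworld_tool(s,[.4257,-.161,.15]),get_calibration('wrist'))
print(wpix(s,[.494,.0963,.17]))
grab('wrist')
E
```

```text
1.1 [0.2811878  0.19117526 0.23118341] [[-0.995, -0.099, -0.0], [-0.099, 0.995, -0.0], [0.0, -0.0, -1.0]] -0.0004513312369074869 [ 0.01177123 -1.06947889 -1.12061657] [ 3.45206636  0.58709723 -0.61203973  1.47031707 -0.09018722  2.77781649]
[-10.91 -36.47   8.13] {'vfov': 65.70646984690485, 'cx': 279.61235668117155, 'cy': 205.8186678660547, 'mount': array([[-3.33317843e-04, -9.52145874e-01, -3.05643787e-01,
         7.82854636e-02],
       [ 9.99999913e-01, -2.41259634e-04, -3.38967955e-04,
        -7.95316189e-04],
       [ 2.49007432e-04, -3.05643873e-01,  9.52145872e-01,
        -1.43199366e-01],
       [ 0.00000000e+00,  0.00000000e+00,  0.00000000e+00,
         1.00000000e+00]])}
[169.14643615 403.59257243]
```

View pics/wrist.png

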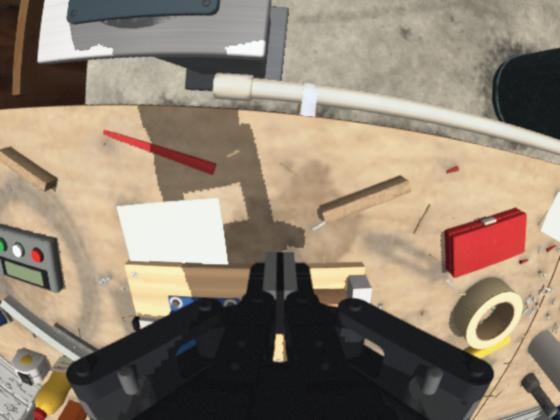

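The wrist view shows the closed fingertips at (280,260), the timer keys at the left edge (red 37,256) and the board below. Next I'm moving over the red key.

Request:
drive_tool --commands '[{"x":-2,"y":-6,"z":1},{"x":-4,"y":-12,"z":3},{"x":-6,"y":-18,"z":5},{"x":-7.5,"y":-24,"z":7},{"x":-9,"y":-29,"z":9},{"x":-10,"y":-33,"z":11},{"x":-10.9,"y":-36.5,"z":12},{"x":-10.9,"y":-36.5,"z":12}]'

```text
invalid input at $.commands[0]: expected keys claw, x, y, z, yaw
```

Run:
```python
from h import *
s=telemetry.observe(); im,d=grab('wrist'); s2=telemetry.observe()
print(s['position'],s2['position'],s2['time_s'],s['wrist_force'])
hsv=cv2.cvtColor(im,cv2.COLOR_RGB2HSV); H,S,V=[hsv[...,i].astype(int) for i in range(3)]
for n,m in dict(red=((H<8)|(H>172))&(S>130)&(V>80),white=(S<50)&(V>130),green=(H>40)&(H<90)&(S>100)&(V>50)).items():
    k,_,st,ce=cv2.connectedComponentsWithStats(m.astype(np.uint8))
    for i in range(1,k):
        if 150<st[i,4]<6000:
            p=wonz(s2,ce[i],.032)[0]; print(n,st[i].tolist(),ce[i].round(1),p.round(4),toworld_tool(s,p))
```

```text
[0.28086597 0.19224218 0.23120344] [0.28062115 0.19290865 0.23120658] 1.2 [1.14261277 0.21672796 0.65558997]
red [102, 130, 113, 45, 971] [165.4 152.9] [0.2638 0.0636 0.032 ] [  2.97 -12.63  19.92]
red [444, 209, 82, 69, 3585] [485.4 242.3] [0.3354 0.4758 0.032 ] [-8.26 27.67 19.93]
white [269, 10, 16, 53, 485] [276.2  36.6] [0.1306 0.1734 0.032 ] [15.14 -0.38 19.92]
white [540, 192, 20, 51, 598] [552.4 219.9] [0.2929 0.6037 0.032 ] [-5.31 40.82 19.93]
white [0, 231, 57, 62, 997] [ 27.  252.5] [ 0.4235 -0.1743  0.032 ] [-10.54 -37.9   19.91]
white [351, 284, 20, 19, 233] [361.4 293.3] [0.418  0.3107 0.032 ] [-14.84  10.42  19.92]
white [0, 299, 80, 68, 806] [ 39.7 333.9] [ 0.5898 -0.2004  0.032 ] [-26.83 -42.16  19.9 ]
white [0, 351, 42, 69, 1893] [ 16.2 388. ] [ 0.8181 -0.3709  0.032 ] [-47.85 -61.4   19.89]
white [502, 407, 38, 13, 218] [525.2 415. ] [0.7973 0.8626 0.032 ] [-58.07  61.55  19.93]
```

View pics/wrist.png

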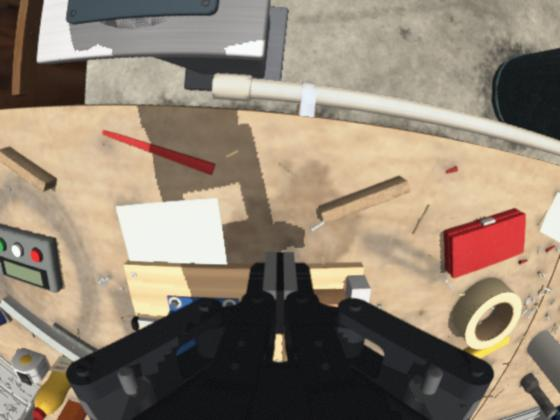

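The picture is the same as before because the call was refused: every row needs all the keys. I'm sending it again in full.

Request:
drive_tool --commands '[{"claw":0,"yaw":0,"x":-2,"y":-6,"z":1},{"claw":0,"yaw":0,"x":-4,"y":-12,"z":3},{"claw":0,"yaw":0,"x":-6,"y":-17,"z":5},{"claw":0,"yaw":0,"x":-7.5,"y":-22.5,"z":7},{"claw":0,"yaw":0,"x":-9,"y":-28,"z":9},{"claw":0,"yaw":0,"x":-10,"y":-33,"z":11},{"claw":0,"yaw":0,"x":-10.9,"y":-36.6,"z":12},{"claw":0,"yaw":0,"x":-10.9,"y":-36.6,"z":12}]'

```text
time_s: 2.2
position: [0.428, -0.1609, 0.1101]
tool_rot: [[-0.995, -0.102, -0.001], [-0.102, 0.995, 0.001], [0.001, 0.001, -1.0]]
wrist_force: [-0.8, 0.2, 0.3]
grip_width: -0.0001
grasp_force: 0.0
```

Run:
```python
from h import *
for i in range(4): read_camera('top')
s=telemetry.observe(); im,d=grab('wrist'); s2=telemetry.observe()
print(s['position'],s2['position'],s2['time_s'],s['wrist_force'])
hsv=cv2.cvtColor(im,cv2.COLOR_RGB2HSV); H,S,V=[hsv[...,i].astype(int) for i in range(3)]
for n,m in dict(red=((H<8)|(H>172))&(S>130)&(V>80),white=(S<50)&(V>130),green=(H>40)&(H<90)&(S>100)&(V>50)).items():
    k,_,st,ce=cv2.connectedComponentsWithStats(m.astype(np.uint8))
    for i in range(1,k):
        p=wonz(s2,ce[i],.032)[0]
        if 150<st[i,4]<6000 and np.hypot(*(p[:2]-[.424,-.203]))<.1: print(n,st[i].tolist(),ce[i].round(1),p.round(4),toworld_tool(s,p))
```

```text
[ 0.4268262  -0.15830898  0.11131065] [ 0.42688333 -0.15844559  0.11153038] 2.45 [0.63800347 0.88979714 0.60688577]
red [265, 202, 26, 26, 535] [277.5 214.2] [ 0.4267 -0.1609  0.032 ] [ 0.03 -0.26  7.93]
white [183, 71, 40, 32, 549] [202.4  86.9] [ 0.3409 -0.2214  0.032 ] [ 9.2  -5.38  7.93]
white [239, 82, 43, 38, 618] [261.  102.4] [ 0.3487 -0.1802  0.032 ] [ 8.   -1.36  7.93]
green [155, 184, 26, 27, 548] [167.6 196.9] [ 0.422  -0.2434  0.032 ] [ 1.37 -8.42  7.93]
```

View pics/wrist.png

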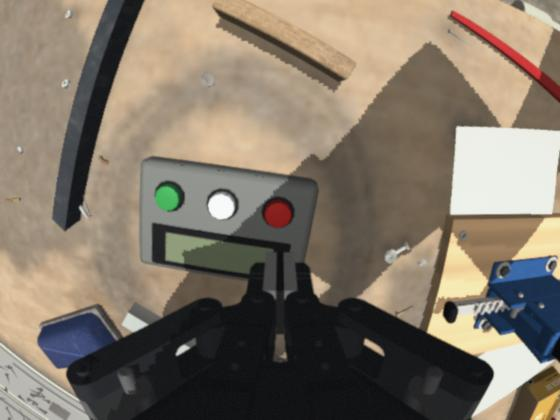

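The wrist view shows the green, white and red keys at (168,197), (221,205) and (278,213). Their positions agree with the top view to 1 mm. Now I'm pressing red.

Request:
drive_tool --commands '[{"claw":0,"x":0,"y":-0.2,"z":3,"yaw":0},{"claw":0,"x":0,"y":-0.25,"z":6,"yaw":0},{"claw":0,"x":0,"y":-0.25,"z":7.4,"yaw":0},{"claw":0,"x":0,"y":-0.25,"z":8.0,"yaw":0},{"claw":0,"x":0,"y":-0.25,"z":8.4,"yaw":0},{"claw":0,"x":0,"y":-0.25,"z":8.4,"yaw":0},{"claw":0,"x":0,"y":-0.25,"z":8.4,"yaw":0}]'

```text
time_s: 3.32
position: [0.4273, -0.1624, 0.0279]
tool_rot: [[-0.995, -0.103, 0.001], [-0.103, 0.995, -0.0], [-0.001, -0.0, -1.0]]
wrist_force: [-0.8, 1.8, 4.0]
grip_width: 0.0001
grasp_force: 1.9
```

Request:
drive_tool --commands '[{"claw":0,"x":0,"y":0,"z":0.1,"yaw":0},{"claw":0,"x":0,"y":0,"z":0.15,"yaw":0},{"claw":0,"x":0,"y":0,"z":0.15,"yaw":0}]'

```text
time_s: 3.7
position: [0.4274, -0.1625, 0.0273]
tool_rot: [[-0.995, -0.103, 0.001], [-0.103, 0.995, -0.0], [-0.001, -0.001, -1.0]]
wrist_force: [-5.0, 5.3, 18.1]
grip_width: 0.0002
grasp_force: 9.0
```

Red bottomed out at 18 N. Now lifting and going to white.

Request:
drive_tool --commands '[{"claw":0,"x":0,"y":0,"z":-1.5,"yaw":0},{"claw":0,"x":0,"y":0,"z":-3,"yaw":0},{"claw":0,"x":0.7,"y":-3.9,"z":-3,"yaw":0},{"claw":0,"x":0.7,"y":-3.9,"z":-2.5,"yaw":0},{"claw":0,"x":0.7,"y":-3.9,"z":-1,"yaw":0},{"claw":0,"x":0.7,"y":-3.9,"z":-0.3,"yaw":0},{"claw":0,"x":0.7,"y":-3.9,"z":0,"yaw":0},{"claw":0,"x":0.7,"y":-3.9,"z":0,"yaw":0}]'

```text
time_s: 4.7
position: [0.4239, -0.2019, 0.0273]
tool_rot: [[-0.995, -0.104, -0.0], [-0.104, 0.995, -0.001], [0.001, -0.001, -1.0]]
wrist_force: [-6.4, 1.1, 18.7]
grip_width: 0.0
grasp_force: 9.3
```

Request:
drive_tool --commands '[{"claw":0,"x":0,"y":0,"z":-1.5,"yaw":0},{"claw":0,"x":0,"y":0,"z":-3,"yaw":0},{"claw":0,"x":0.6,"y":-4.1,"z":-3,"yaw":0},{"claw":0,"x":0.6,"y":-4.1,"z":-2.5,"yaw":0},{"claw":0,"x":0.6,"y":-4.1,"z":-1,"yaw":0},{"claw":0,"x":0.6,"y":-4.1,"z":-0.3,"yaw":0},{"claw":0,"x":0.6,"y":-4.1,"z":0,"yaw":0},{"claw":0,"x":0.6,"y":-4.1,"z":0,"yaw":0}]'

```text
time_s: 5.7
position: [0.4217, -0.2421, 0.0272]
tool_rot: [[-0.995, -0.104, -0.002], [-0.104, 0.995, 0.001], [0.002, 0.001, -1.0]]
wrist_force: [-7.0, 3.8, 25.3]
grip_width: -0.0002
grasp_force: 12.5
```

Green is fully down. Now going up and over to look at the clamp.

Request:
drive_tool --commands '[{"claw":0,"x":0,"y":0,"z":-4,"yaw":0},{"claw":0,"x":0,"y":0,"z":-10,"yaw":0},{"claw":0,"x":0,"y":1,"z":-16,"yaw":0},{"claw":0,"x":-1,"y":4,"z":-21,"yaw":0},{"claw":0,"x":-4,"y":9,"z":-22,"yaw":0},{"claw":0,"x":-7,"y":14,"z":-22,"yaw":0},{"claw":0,"x":-9,"y":19,"z":-22,"yaw":0},{"claw":0,"x":-9,"y":19,"z":-22,"yaw":0}]'

```text
time_s: 6.7
position: [0.4922, -0.0408, 0.2448]
tool_rot: [[-0.994, -0.109, -0.002], [-0.109, 0.994, 0.002], [0.001, 0.002, -1.0]]
wrist_force: [-0.7, -0.4, 0.6]
grip_width: 0.0
grasp_force: 0.0
```

Request:
drive_tool --commands '[{"claw":8.5,"x":-2,"y":5,"z":0,"yaw":0},{"claw":8.5,"x":-4,"y":10,"z":0,"yaw":0},{"claw":8.5,"x":-6,"y":14.5,"z":0,"yaw":0},{"claw":8.5,"x":-6,"y":14.5,"z":0,"yaw":0},{"claw":8.5,"x":-6,"y":14.5,"z":0,"yaw":0}]'

```text
time_s: 7.32
position: [0.5365, 0.1045, 0.245]
tool_rot: [[-0.995, -0.103, -0.002], [-0.103, 0.995, -0.001], [0.002, -0.001, -1.0]]
wrist_force: [-0.9, -0.1, 0.7]
grip_width: 0.0848
grasp_force: 0.0
```

Run:
```python
from h import *
for i in range(3): read_camera('top')
s=telemetry.observe(); im,d=grab('wrist'); s2=telemetry.observe()
np.savez('pics/ws.npz',position=s2['position'],tool_rot=s2['tool_rot'])
print(s['position'],s2['position'],s2['time_s'],s2['grip_width'],np.round(s2['tool_rot'],3).tolist())
```

```text
[0.53683921 0.10377027 0.24564181] [0.53692659 0.10385841 0.2457661 ] 7.525 0.08520011950476541 [[-0.995, -0.101, -0.0], [-0.101, 0.995, -0.0], [0.0, -0.0, -1.0]]
```

View pics/wrist.png

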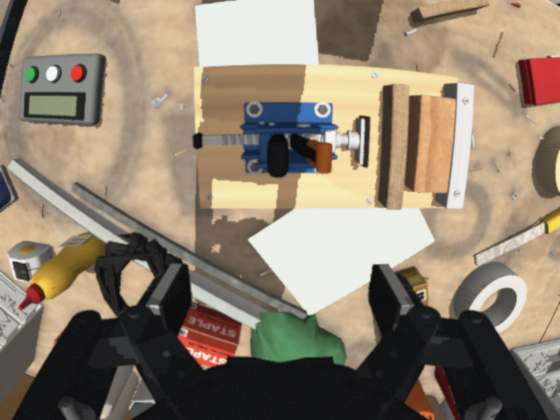

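The wrist view shows the black grip at (278,160), the orange trigger at (323,155), the pad at (364,142), the strip at (397,145), the block at (431,145) and the end stop at (459,145). Now I'm locating the grip, trigger and board axis from this.

Run:
```python
from h import *
a=np.load('pics/wrist.npz'); im,d=a['im'],a['d']; s=dict(np.load('pics/ws.npz'))
v,u=np.mgrid[:420,:560]; uv=np.c_[u.ravel(),v.ravel()]
o,r=wrays(s,uv); c,f=cal('wrist'); M=np.array(c['mount']); ax=s['tool_rot']@M[:3,2]
P=(o+r*(d.ravel()/(r@ax))[:,None]).reshape(420,560,3)
hsv=cv2.cvtColor(im,cv2.COLOR_RGB2HSV); H,S,V=[hsv[...,i].astype(int) for i in range(3)]
box=(u>185)&(u<480)&(v>60)&(v<215)&(d>0)
def rect(m,name):
    q=P[m][:,:]; print(name,m.sum(),q.mean(0).round(4),[np.round(x*1,1) for x in cv2.minAreaRect((q[:,:2]*1000).astype(np.float32))],q[:,2].min().round(3),q[:,2].max().round(3))
rect(box&(P[...,2]>.14)&(V<60)&(u<310)&(u>255),'grip')
rect(box&(P[...,2]>.164)&(V<60)&(u<310)&(u>255),'griptop')
rect(box&(P[...,2]>.14)&(S>150)&(H<20)&(u>300),'trig')
rect(box&(P[...,2]>.158)&(S>150)&(H<20)&(u>300),'trigtop')
rect(box&(u>440)&(P[...,2]>.045)&(S<70)&(P[...,2]<.06),'stop')
rect(box&(u>376)&(u<411)&(P[...,2]>.047)&(P[...,2]<.06)&(S>70),'strip')
rect(box&(u>411)&(u<450)&(P[...,2]>.047)&(P[...,2]<.06)&(S>100),'block')
rect(box&(P[...,2]>.035)&(P[...,2]<.08)&(u>350)&(u<374),'pad')
# rays on plane z
for n,p,z in [('grip l top',(269,167),.172),('trig',(325,165),.165)]: print(n,wonz(s,p,z).round(4))
b=(box&(P[...,2]>.009)&(P[...,2]<.02)).astype(np.uint8); rect(b>0,'board')
```

```text
grip 789 [0.4942 0.0971 0.1694] [array([495.3,  97.3]), array([24.8, 15. ]), np.float64(5.3)] 0.141 0.174
griptop 694 [0.495  0.0971 0.1713] [array([495.5,  96.9]), array([24.6, 13.8]), np.float64(5.8)] 0.164 0.174
trig 496 [0.4922 0.1285 0.1616] [array([492.4, 128.7]), array([20.6, 12.5]), np.float64(3.8)] 0.14 0.167
trigtop 419 [0.4924 0.1293 0.1639] [array([492.3, 129.7]), array([20.7, 10.6]), np.float64(5.9)] 0.159 0.167
stop 2215 [0.4732 0.3074 0.0515] [array([474.7, 308.5]), array([149.6,  25. ]), np.float64(5.8)] 0.045 0.055
strip 2185 [0.4857 0.226  0.0532] [array([487.3, 226.9]), array([138.4,  20.3]), np.float64(6.5)] 0.047 0.056
block 3222 [0.479  0.2683 0.0534] [array([477.7, 272.4]), array([109.1,  48.5]), np.float64(6.2)] 0.047 0.057
pad 694 [0.4861 0.1863 0.0471] [array([486.6, 184.4]), array([54.5, 19.8]), np.float64(5.2)] 0.035 0.053
grip l top [[0.5016 0.0921 0.172 ]]
trig [[0.4974 0.131  0.165 ]]
board 20520 [0.4883 0.1215 0.0157] [array([487.4, 183.6]), array([170.6, 368.2]), np.float64(5.9)] 0.009 0.02
```

The board axis is at 95.8° in every fit, and the tool already has that turn. The grip centre is (0.4953, 0.0969) and the trigger centre is 33 mm in front of it, as it must be. That puts the gripper middle at (0.4946, 0.1039).

Request:
drive_tool --commands '[{"claw":8.2,"x":4.2,"y":0.4,"z":0,"yaw":0},{"claw":8.2,"x":4.2,"y":0.4,"z":0,"yaw":0},{"claw":8.2,"x":4.2,"y":0.4,"z":3,"yaw":0},{"claw":8,"x":4.2,"y":0.4,"z":6,"yaw":0},{"claw":7.8,"x":4.2,"y":0.4,"z":9,"yaw":0},{"claw":7.5,"x":4.2,"y":0.4,"z":11,"yaw":0},{"claw":7.5,"x":4.2,"y":0.4,"z":11.2,"yaw":0},{"claw":7.5,"x":4.2,"y":0.4,"z":11.2,"yaw":0}]' --squeeze 20

```text
time_s: 8.52
position: [0.4958, 0.1045, 0.1345]
tool_rot: [[-0.995, -0.102, 0.001], [-0.102, 0.995, -0.0], [-0.001, -0.0, -1.0]]
wrist_force: [-0.1, -1.5, 1.1]
grip_width: 0.0749
grasp_force: 0.0
```

Request:
drive_tool --commands '[{"claw":7.5,"x":0,"y":0,"z":0,"yaw":0},{"claw":7.5,"x":0,"y":0,"z":0,"yaw":0}]'

```text
time_s: 8.78
position: [0.4955, 0.1049, 0.1347]
tool_rot: [[-0.995, -0.103, 0.002], [-0.103, 0.995, -0.0], [-0.002, -0.0, -1.0]]
wrist_force: [0.2, 0.1, -0.1]
grip_width: 0.0751
grasp_force: 0.0
```

Request:
drive_tool --commands '[{"claw":6.8,"x":0,"y":-0.1,"z":0,"yaw":0},{"claw":5,"x":0,"y":-0.1,"z":0,"yaw":0},{"claw":3.5,"x":0,"y":-0.1,"z":0,"yaw":0},{"claw":2.4,"x":0,"y":-0.1,"z":0,"yaw":0},{"claw":2.4,"x":0,"y":-0.1,"z":0,"yaw":0},{"claw":2.4,"x":0,"y":-0.1,"z":0,"yaw":0},{"claw":2.4,"x":0,"y":-0.1,"z":0,"yaw":0}]'

```text
time_s: 9.65
position: [0.4955, 0.1049, 0.1349]
tool_rot: [[-0.995, -0.103, 0.002], [-0.103, 0.995, 0.002], [-0.002, 0.002, -1.0]]
wrist_force: [-1.9, 3.4, 7.6]
grip_width: 0.0271
grasp_force: 21.4
```

The first stroke went home: opening 27.1 mm, grip 21 N. Letting out and stroking again.

Request:
drive_tool --commands '[{"claw":7.2,"x":0,"y":0,"z":0,"yaw":0},{"claw":7.2,"x":0,"y":0,"z":0,"yaw":0},{"claw":7.2,"x":0,"y":0,"z":0,"yaw":0},{"claw":7.2,"x":0,"y":0,"z":0,"yaw":0}]'

```text
time_s: 10.15
position: [0.495, 0.1037, 0.1337]
tool_rot: [[-0.995, -0.103, -0.0], [-0.103, 0.995, -0.0], [0.0, -0.0, -1.0]]
wrist_force: [0.3, -0.0, -0.3]
grip_width: 0.0719
grasp_force: 0.0
```

Request:
drive_tool --commands '[{"claw":6,"x":0,"y":0,"z":0,"yaw":0},{"claw":4.5,"x":0,"y":0,"z":0,"yaw":0},{"claw":3.5,"x":0,"y":0,"z":0,"yaw":0},{"claw":2.4,"x":0,"y":0,"z":0,"yaw":0},{"claw":2.4,"x":0,"y":0,"z":0,"yaw":0},{"claw":2.4,"x":0,"y":0,"z":0,"yaw":0},{"claw":2.4,"x":0,"y":0,"z":0,"yaw":0}]'

```text
time_s: 11.02
position: [0.4955, 0.1049, 0.1349]
tool_rot: [[-0.995, -0.103, 0.002], [-0.103, 0.995, 0.002], [-0.002, 0.002, -1.0]]
wrist_force: [-2.6, 2.4, 7.3]
grip_width: 0.0276
grasp_force: 21.2
```

Checking from the top camera that the pad and strip advance and that the strip stays square.

```bash
cat > chk.py <<'E'
from h import *
im,d=read_camera('top'); P=cloud('top',d); e=np.array([-.101,.995]); n=np.array([.995,.101])
q=P[...,:2]-[.4953,.0969]; X=q@e; Y=q@n
b=(d>0)&(X>.06)&(X<.24)&(P[...,2]>.025)&(P[...,2]<.1)
# pad..stop profile: height along X in three Y bands
for y0 in(-.06,-.045,-.02,.02,.045,.06):
    m=b&(abs(Y-y0)<.007); h=[ (P[...,2][m&(abs(X-x)<.002)].max(initial=0)*1000).round() for x in np.arange(.06,.24,.004)]
    print(y0,[int(k) for k in h])
E
python3 chk.py
```

```text
-0.06 [0, 0, 0, 0, 0, 0, 0, 0, 0, 0, 0, 0, 0, 0, 0, 51, 56, 53, 53, 53, 53, 0, 0, 43, 55, 56, 53, 37, 0, 0, 0, 0, 0, 0, 0, 0, 0, 0, 0, 0, 0, 0, 0, 0, 0]
-0.045 [0, 0, 0, 0, 0, 0, 0, 0, 0, 0, 0, 0, 0, 0, 0, 54, 53, 55, 56, 55, 52, 0, 0, 53, 56, 55, 50, 0, 0, 0, 0, 0, 0, 0, 0, 0, 0, 0, 0, 0, 0, 0, 0, 0, 0]
-0.02 [0, 0, 0, 0, 0, 0, 0, 0, 0, 0, 0, 0, 49, 50, 52, 54, 54, 55, 55, 54, 54, 0, 0, 45, 52, 0, 0, 0, 0, 0, 0, 0, 0, 0, 0, 0, 0, 0, 0, 0, 0, 0, 0, 0, 0]
0.02 [0, 0, 0, 0, 0, 0, 0, 0, 0, 0, 0, 0, 48, 49, 51, 54, 56, 56, 55, 56, 56, 0, 0, 0, 0, 0, 0, 0, 0, 0, 0, 0, 0, 0, 0, 0, 0, 0, 0, 0, 48, 52, 0, 0, 0]
0.045 [0, 0, 0, 0, 0, 0, 0, 0, 0, 0, 0, 0, 0, 0, 0, 29, 51, 55, 54, 55, 50, 0, 0, 0, 0, 0, 0, 0, 0, 0, 0, 0, 0, 0, 0, 0, 0, 0, 0, 54, 56, 51, 0, 0, 0]
0.06 [0, 0, 0, 0, 0, 0, 0, 0, 0, 0, 0, 0, 0, 0, 0, 0, 0, 0, 0, 0, 0, 0, 0, 0, 0, 0, 0, 0, 0, 0, 0, 0, 0, 0, 0, 0, 0, 50, 51, 51, 55, 50, 0, 0, 0]
```

Request:
drive_tool --commands '[{"claw":7.2,"x":0,"y":0,"z":0,"yaw":0},{"claw":7.2,"x":0,"y":0,"z":0,"yaw":0},{"claw":7.2,"x":0,"y":0,"z":0,"yaw":0},{"claw":7.2,"x":0,"y":0,"z":0,"yaw":0}]'

```text
time_s: 11.58
position: [0.495, 0.1037, 0.1337]
tool_rot: [[-0.995, -0.103, -0.0], [-0.103, 0.995, -0.0], [0.0, -0.0, -1.0]]
wrist_force: [-0.1, -0.4, -0.3]
grip_width: 0.0723
grasp_force: 0.0
```

Request:
drive_tool --commands '[{"claw":6,"x":0,"y":0,"z":0,"yaw":0},{"claw":4.5,"x":0,"y":0,"z":0,"yaw":0},{"claw":3.5,"x":0,"y":0,"z":0,"yaw":0},{"claw":2.4,"x":0,"y":0,"z":0,"yaw":0},{"claw":2.4,"x":0,"y":0,"z":0,"yaw":0},{"claw":2.4,"x":0,"y":0,"z":0,"yaw":0},{"claw":2.4,"x":0,"y":0,"z":0,"yaw":0}]'

```text
time_s: 12.45
position: [0.4956, 0.1049, 0.1349]
tool_rot: [[-0.995, -0.103, 0.002], [-0.103, 0.995, 0.002], [-0.002, 0.002, -1.0]]
wrist_force: [-1.4, 3.3, 7.9]
grip_width: 0.0273
grasp_force: 21.4
```

```bash
python3 chk.py
```

```text
-0.06 [0, 0, 0, 0, 0, 0, 0, 0, 0, 0, 0, 0, 0, 0, 0, 0, 0, 56, 54, 57, 53, 55, 47, 0, 53, 51, 52, 0, 0, 0, 0, 0, 0, 0, 0, 0, 0, 0, 0, 0, 0, 0, 0, 0, 0]
-0.045 [0, 0, 0, 0, 0, 0, 0, 0, 0, 0, 0, 0, 0, 0, 0, 0, 0, 55, 55, 54, 58, 57, 48, 52, 54, 55, 47, 0, 0, 0, 0, 0, 0, 0, 0, 0, 0, 0, 0, 0, 0, 0, 0, 0, 0]
-0.02 [56, 0, 0, 0, 0, 0, 0, 0, 0, 0, 0, 0, 0, 0, 50, 49, 52, 54, 55, 56, 55, 56, 52, 57, 52, 0, 0, 0, 0, 0, 0, 0, 0, 0, 0, 0, 0, 0, 0, 0, 0, 0, 0, 0, 0]
0.02 [0, 0, 0, 0, 0, 0, 0, 0, 0, 0, 0, 0, 0, 0, 48, 50, 53, 57, 57, 57, 54, 54, 50, 0, 0, 0, 0, 0, 0, 0, 0, 0, 0, 0, 0, 0, 0, 0, 0, 0, 47, 52, 0, 0, 0]
0.045 [0, 0, 0, 0, 0, 0, 0, 0, 0, 0, 0, 0, 0, 0, 0, 0, 0, 53, 54, 54, 52, 0, 0, 0, 0, 0, 0, 0, 0, 0, 0, 0, 0, 0, 0, 0, 0, 0, 0, 56, 55, 53, 0, 0, 0]
0.06 [0, 0, 0, 0, 0, 0, 0, 0, 0, 0, 0, 0, 0, 0, 0, 0, 0, 0, 0, 0, 0, 0, 0, 0, 0, 0, 0, 0, 0, 0, 0, 0, 0, 0, 0, 0, 0, 0, 55, 52, 52, 53, 0, 0, 0]
```

Each stroke moves the pad about 9 mm, the strip stays square, and the gap to the block is nearly shut. Next stroke.

Request:
drive_tool --commands '[{"claw":7.2,"x":0,"y":0,"z":0,"yaw":0},{"claw":7.2,"x":0,"y":0,"z":0,"yaw":0},{"claw":7.2,"x":0,"y":0,"z":0,"yaw":0},{"claw":7.2,"x":0,"y":0,"z":0,"yaw":0}]'

```text
time_s: 13.0
position: [0.495, 0.1037, 0.1337]
tool_rot: [[-0.995, -0.103, -0.0], [-0.103, 0.995, -0.0], [0.0, -0.0, -1.0]]
wrist_force: [-0.1, 0.7, 0.6]
grip_width: 0.072
grasp_force: 0.0
```

Request:
drive_tool --commands '[{"claw":6,"x":0,"y":0,"z":0,"yaw":0},{"claw":4.5,"x":0,"y":0,"z":0,"yaw":0},{"claw":3.5,"x":0,"y":0,"z":0,"yaw":0},{"claw":2.4,"x":0,"y":0,"z":0,"yaw":0},{"claw":2.4,"x":0,"y":0,"z":0,"yaw":0},{"claw":2.4,"x":0,"y":0,"z":0,"yaw":0},{"claw":2.4,"x":0,"y":0,"z":0,"yaw":0}]'

```text
time_s: 13.88
position: [0.4955, 0.1049, 0.1349]
tool_rot: [[-0.995, -0.103, 0.002], [-0.103, 0.995, 0.002], [-0.002, 0.002, -1.0]]
wrist_force: [-2.1, 4.1, 8.2]
grip_width: 0.0274
grasp_force: 21.6
```

Request:
drive_tool --commands '[{"claw":7.2,"x":0,"y":0,"z":0,"yaw":0},{"claw":7.2,"x":0,"y":0,"z":0,"yaw":0},{"claw":7.2,"x":0,"y":0,"z":0,"yaw":0},{"claw":7.2,"x":0,"y":0,"z":0,"yaw":0}]'

```text
time_s: 14.38
position: [0.495, 0.1037, 0.1337]
tool_rot: [[-0.995, -0.103, -0.0], [-0.103, 0.995, -0.0], [0.0, -0.0, -1.0]]
wrist_force: [0.1, 0.5, -0.1]
grip_width: 0.072
grasp_force: 0.0
```

Request:
drive_tool --commands '[{"claw":6,"x":0,"y":0,"z":0,"yaw":0},{"claw":5,"x":0,"y":0,"z":0,"yaw":0},{"claw":4.5,"x":0,"y":0,"z":0,"yaw":0},{"claw":4,"x":0,"y":0,"z":0,"yaw":0},{"claw":3.5,"x":0,"y":0,"z":0,"yaw":0},{"claw":3,"x":0,"y":0,"z":0,"yaw":0},{"claw":2.4,"x":0,"y":0,"z":0,"yaw":0},{"claw":2.4,"x":0,"y":0,"z":0,"yaw":0}]'

```text
time_s: 15.38
position: [0.4954, 0.1063, 0.1352]
tool_rot: [[-0.995, -0.103, 0.002], [-0.103, 0.995, 0.004], [-0.002, 0.004, -1.0]]
wrist_force: [-2.8, 9.0, 9.9]
grip_width: 0.0303
grasp_force: 19.6
```

```bash
python3 chk.py; python3 -c "
from h import *
s=telemetry.observe(); print(s['time_s'],s['grip_width'],s['grasp_force'],s['wrist_force'],s['position'])"
```

```text
-0.06 [0, 0, 0, 0, 0, 0, 0, 0, 0, 0, 0, 0, 0, 0, 0, 0, 0, 0, 0, 46, 53, 56, 54, 54, 55, 53, 50, 47, 0, 0, 0, 0, 0, 0, 0, 0, 0, 0, 0, 0, 0, 0, 0, 0, 0]
-0.045 [0, 0, 0, 0, 0, 0, 0, 0, 0, 0, 0, 0, 0, 0, 0, 0, 0, 0, 0, 50, 56, 55, 54, 56, 56, 54, 50, 0, 0, 0, 0, 0, 0, 0, 0, 0, 0, 0, 0, 0, 0, 0, 0, 0, 0]
-0.02 [0, 0, 0, 0, 0, 0, 0, 0, 0, 0, 0, 0, 0, 0, 0, 0, 0, 50, 51, 54, 55, 57, 56, 57, 55, 0, 0, 0, 0, 0, 0, 0, 0, 0, 0, 0, 0, 0, 0, 0, 0, 0, 0, 0, 0]
0.02 [0, 0, 0, 0, 0, 0, 0, 0, 0, 0, 0, 0, 0, 0, 0, 0, 0, 54, 50, 56, 55, 54, 51, 0, 0, 0, 0, 0, 0, 0, 0, 0, 0, 0, 0, 0, 0, 0, 0, 0, 0, 55, 0, 0, 0]
0.045 [0, 0, 0, 0, 0, 0, 0, 0, 0, 0, 0, 0, 0, 0, 0, 0, 0, 0, 0, 46, 50, 0, 0, 0, 0, 0, 0, 0, 0, 0, 0, 0, 0, 0, 0, 0, 0, 0, 0, 51, 51, 52, 0, 0, 0]
0.06 [0, 0, 0, 0, 0, 0, 0, 0, 0, 0, 0, 0, 0, 0, 0, 0, 0, 0, 0, 0, 0, 0, 0, 0, 0, 0, 0, 0, 0, 0, 0, 0, 0, 0, 0, 0, 0, 0, 55, 53, 51, 53, 0, 0, 0]
15.425 0.030252732379431754 19.647574075497687 [-2.7090684   9.78522288 10.43508743] [0.49539846 0.10629513 0.13520557]
```

The trigger now stalls short of home (opening 30.3 mm against 27.4, grip 20 N). The strip's pad face is at 136 mm, where a tight joint would put it (137 mm). I'm holding to check it is at rest.

Request:
drive_tool --commands '[{"claw":2.4,"x":0,"y":0,"z":0,"yaw":0},{"claw":2.4,"x":0,"y":0,"z":0,"yaw":0},{"claw":2.4,"x":0,"y":0,"z":0,"yaw":0},{"claw":2.4,"x":0,"y":0,"z":0,"yaw":0},{"claw":2.4,"x":0,"y":0,"z":0,"yaw":0},{"claw":2.4,"x":0,"y":0,"z":0,"yaw":0},{"claw":2.4,"x":0,"y":0,"z":0,"yaw":0},{"claw":2.4,"x":0,"y":0,"z":0,"yaw":0}]'

```text
time_s: 16.42
position: [0.4954, 0.1063, 0.1352]
tool_rot: [[-0.995, -0.103, 0.002], [-0.103, 0.995, 0.004], [-0.002, 0.004, -1.0]]
wrist_force: [-3.1, 10.0, 10.4]
grip_width: 0.0302
grasp_force: 19.7
```

Run:
```python
from h import *
im,d=grab('scene'); c=im[140:310,150:380]; cv2.imwrite('pics/crop2.png',cv2.resize(c,None,fx=3.4,fy=3.4,interpolation=cv2.INTER_CUBIC)[:,:,::-1])
```

View pics/crop2.png

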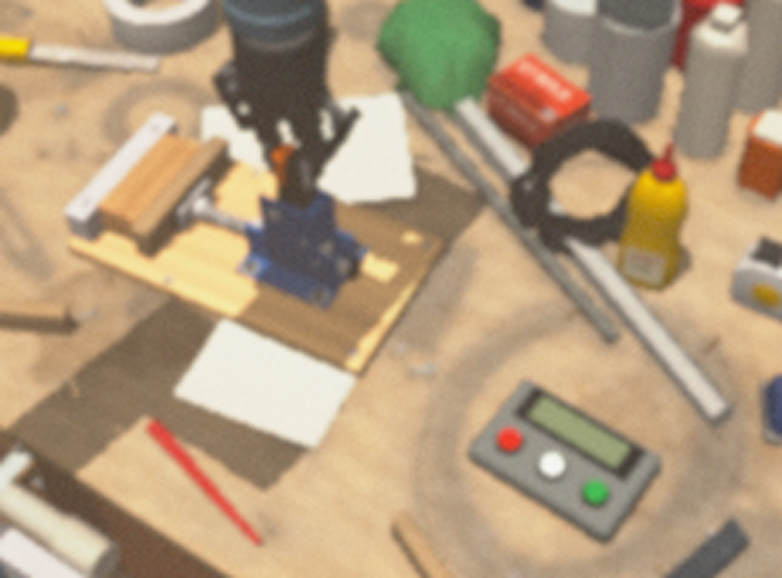

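In the crop, strip, block and end stop are pressed together at (150,185), the pad is on the strip at (200,200), the keys are up, and the bottle and tape are untouched. The readings are steady, so I'm handing in.

```bash
python3 -c "
from plant import robot
print(robot.sign_off())"
```

```text
the job is handed in; nothing more can be done
None
```

I set the timer (red, white, green, each fully down), worked the clamp five strokes until strip and block sat tight against the end stop, and handed in while still squeezing the trigger at a steady 20 N; the sign-off gave no verdict.

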